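# Fit the charged battery pack to the sampling pump

### The job

Fit the charged battery pack (green top, not the spent one with the red top) into the empty battery bay of the portable sampling pump. Put it in one end first, either end: tip it lengthways by about 20 degrees, lower the low end into the bay, then rock the other end down until the pack lies flat on the bay floor, green side up, and let go. Leave the red-topped pack and the glass beaker where they stand.

Things in the scene. Friction and masses are not known exactly. Their poses are not given: they have to be found in the camera images.
- charged_pack: rectangular battery pack, 90 mm long (x), 44 wide (y), 50 tall, grey with green top and green upper band, 0.25 to 0.42 kg, loose on the bench. Origin: centre of underside; z up through the coloured top. The two ends are alike, so it fits the bay either way round. This is the one to fit; grip it across its 44 mm width, near the top, leaving its lower 22 mm free to go into the bay.
- spent_pack: rectangular battery pack, 90 mm long (x), 44 wide (y), 50 tall, grey with red top and red upper band, 0.25 to 0.42 kg, loose on the bench. Origin: centre of underside; z up through the coloured top. Spent: leave it where it stands.
- bay (a point): middle of the mouth of the pump's black battery bay, level with the white housing top, 37 mm above bench. x along bay (+x roughly away from robot), y across, z up. 22 mm deep; 94 (x) by 49 mm at the floor; lower 12 mm of walls upright, upper 10 mm flare out 6 mm each side. Fixed housing: x -70 to 150, y -60 to 60 mm; blue block at x 75 to 145 rises 22 mm above it, its gauge 30 mm.
- beaker: a clear glass beaker, 72 mm across and 95 mm tall, standing loose on the bench. Origin: centre of its underside. Leave it alone.
Not all that is in view belongs to the job. What is shaped like the charged_pack but black or purple is not meant.

How it is judged:
By the outcome, as a careful person would: the job done as asked, in the order asked, and still so for the second after the job is handed in, with the robot touching nothing.
It also fails if it takes over 42 s, if anything falls off the work surface, if the arm or the gripper's body presses on something with over 40 N, if the wrist force passes 120 N, or if a joint passes its speed limit or range.

### The arm

A 6-joint arm with a two-finger parallel gripper is mounted at the origin on the work surface. World frame = base frame: x ahead of the robot, y to its left, z up, the work surface at z = 0. Lengths are in m, angles in rad, forces in N, time in s.
With the tool pointing down it reaches from about 0.225 to 0.725 m from the base axis. Payload 3.1 kg.
Tool frame: the origin (TCP) lies at the very end of the fingers, on their centre line; the grasp point (between the pads) lies 19 mm behind it; y points along the fingers, z is the direction in which the jaws open and shut, and the axes are right-handed (so a half turn about y gives the same grasp; the last joint's range is limited). The gripper opens to 85 mm and grips with 20 to 120 N. Pads are 22 mm wide; open, the fingers measure 114 mm over their backs; the gripper's body (76 mm by 85 mm) begins 54 mm behind the grasp point. The pads swing forward as they close: fully open they stand 13 mm farther back than shut.
Start: joints at [-1.295, 0.048, 0.099, 1.622, 0, 1.443], TCP at [0.206, -0.483, 0.231] pointing down, gripper open.
Joint ranges: [-2.91, 2.91], [-0.99, 1.94], [-1.21, 1.42], [-2.12, 2.29], [-1.49, 1.47], [-3.14, 3.14]. Speed limits (rad/s): [2.79, 2.79, 3.14, 3.14, 3.14, 3.14].

### API

Orientations are given as a unit quaternion [w, x, y, z].
In Python, from bench import sensors, get_image, get_calibration, order, nets gives the robot as it stands.
- The arm moves only by the tool jog_arm, never from a script. Its argument "increments" is a list of rows, each a list of 7 numbers: the turn, a rotation vector about the tool's x, y, z in rad, then the shift along the tool's x, y, z in cm, then the opening, from 0 (shut) to 1 (fully open). A call has 1 to 20 rows; each row shifts and turns the commanded pose from where the row before left it, along the tool's axes as they then stand; what a row does not reach is not made up. A row lasts 1/10 s, in which the tool goes at most 50 mm and 8.59 degrees, less where a joint would pass 70% of its speed; a pose out of reach is approached as far as the arm can. A call is refused whole if a number of a shift passes 5 or a number of a turn 0.15, either way. A call with a gripper value outside its range is refused whole. The fingers move at their own pace and stop on an object; "squeeze" is the grip in N (left out, the last holds). Time passes only in rows, so rows that do not move let the fingers close. It gives the time, the measured TCP pose, the force and the opening at its end, in the units of the state.
- sensors.read_state(): the state, without advancing time (a new reading comes with each control period).
- get_image(name): name is "side" or "top" or "wrist"; returns the picture (480x640x3 uint8, red, green, blue); there is no depth.
- get_calibration(name): a dict with "intrinsics" (3x3 intrinsics, pixels), "rvec" (rotation vector, rad) and "tvec" (3), from world to camera coordinates, as OpenCV has them. Camera axes: x right, y down, z forward; pixel columns grow to the right and rows downward; lengths in m; the calibration is good to about 2 mm. A picture is of the moment at which its call begins: read the wrist's pose just before it. get_calibration takes no time and is no camera call; for the wrist camera it gives the pose at the moment of the call.
- order.hand_in(): hands the job in, once; it reports no verdict.
Trained networks look in the newest picture that a camera, given by its name, has taken for a name from the list of things; names that differ only in an ending like _2 or _b are one class to them, and where a whole thing is asked for, a point or a joint stands for the part that bears it (a point fixed in the world has none). Each returns a list of dicts, best first, with "score" (0 to 1); they miss things now and then, are a little off and sometimes report something else, mostly with a low value. They report only what shows in the picture. A call takes as long as a camera call. They do not tell look-alikes from the thing itself.
- nets.boxes_of(camera, query): "point" ([x, y, z] in m, in world coordinates, good to about 4 mm: the middle of the surface that is visible of it).
- nets.place_of(camera, query): "point" ([x, y, z] in m, in world coordinates, good to about 4 mm: a listed point, or the origin of a listed thing).
The state is a dict: "time": time; "q": joint angles; "joint_vel": joint speeds; "effort": joint torques, N m; "position": TCP position; "tool_rot": TCP orientation; "contact_force": force on the tool from outside, world axes, zero at the start; "wrist_torque": the same for the moment, N m; "width": finger opening in m.
Only numpy, scipy, OpenCV 4.12 (cv2) and the standard library are available. Lean on these libraries where they do the work, as an engineer would, in place of code of your own. Each camera call takes 0.05 s, during which the arm holds its last target.

## Working session

There is one attempt and no reset: what is moved stays moved. The work goes in short steps, Python scripts to look and compute and a tool call to move; the robot and the scene stay as the last step left them, time stands still between calls to the robot, and variables do not carry over. Pictures are saved under pics/ and viewed, and the job is handed in when it is done.

Besides the shell and the picture viewer there is one more tool, called by a JSON object that holds its "api" and its "payload", one argument or row to a line. jog_arm: Moves the arm, as the interface text tells. Its arguments: {"type":"object","properties":{"increments":{"type":"array"},"squeeze":{"type":"number"}},"required":["increments"]}

```bash
ls; mkdir -p pics; python3 - <<'E'
from bench import sensors,get_image,get_calibration,nets
import cv2
s=sensors.read_state()
print(s)
for c in ("side","top"):
    im=get_image(c); cv2.imwrite(f"pics/{c}0.png",im[:,:,::-1])
    k=get_calibration(c); print(c,k)
    for q in ("charged_pack","bay","spent_pack","beaker"):
        print(c,q,[(round(d['score'],2),[round(v,4) for v in d['point']]) for d in nets.place_of(c,q)][:4])
E
```

```text
pics
{'time': 0.0, 'q': array([-1.29480456e+00,  4.87303010e-02,  9.75758337e-02,  1.62198015e+00,
        3.95301521e-05,  1.44302448e+00]), 'joint_vel': array([0.00125924, 0.0001608 , 0.00053068, 0.00022869, 0.00021701,
       0.00062415]), 'effort': array([-1.72571839e-03, -3.38780379e+01,  3.20015752e+01,  2.04154506e-02,
       -1.46316365e-04,  2.63046054e-06]), 'position': array([ 0.20610961, -0.48218857,  0.23011675]), 'tool_rot': array([ 0.14173691, -0.14183146,  0.69357114, -0.69192019]), 'contact_force': array([ 0.08295435,  0.47212938, -0.07164915]), 'wrist_torque': array([-0.01467179,  0.03882074,  0.023743  ]), 'width': 0.08535057588361544}
side {'intrinsics': array([[600.08189715,   0.        , 318.71382061],
       [  0.        , 600.08189715, 237.11825294],
       [  0.        ,   0.        ,   1.        ]]), 'rvec': array([ 0.59986333, -2.63079438,  1.16642698]), 'tvec': array([0.47928016, 0.26990232, 0.94516954])}
side charged_pack [(0.95, [0.4209, -0.2888, 0.0007]), (0.78, [0.7561, -0.3258, 0.0023]), (0.78, [0.6427, -0.4443, 0.0014]), (0.75, [0.5914, -0.3059, 0.0022])]
side bay [(0.55, [0.4997, 0.2412, 0.0362])]
side spent_pack [(0.67, [0.5075, -0.137, -0.0041])]
side beaker [(0.73, [0.7284, -0.1807, -0.0003])]
top {'intrinsics': array([[583.96779755,   0.        , 318.39614023],
       [  0.        , 583.96779755, 237.21674217],
       [  0.        ,   0.        ,   1.        ]]), 'rvec': array([ 2.14295566, -2.13131772,  0.15723425]), 'tvec': array([-0.09563101,  0.5884094 ,  0.99282578])}
top charged_pack [(0.81, [0.7494, -0.3237, 0.0036]), (0.72, [0.6398, -0.4417, -0.0017]), (0.56, [0.4215, -0.2888, 0.0003])]
top bay [(0.79, [0.5008, 0.2411, 0.0392])]
top spent_pack [(0.64, [0.723, -0.1815, -0.0015])]
top beaker [(0.89, [0.7261, -0.1813, -0.003]), (0.41, [0.5067, -0.1369, -0.0015])]
```

View pics/side0.png

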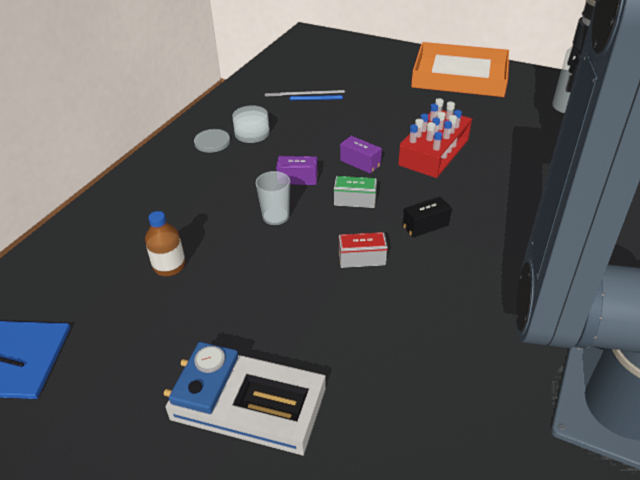

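View pics/top0.png

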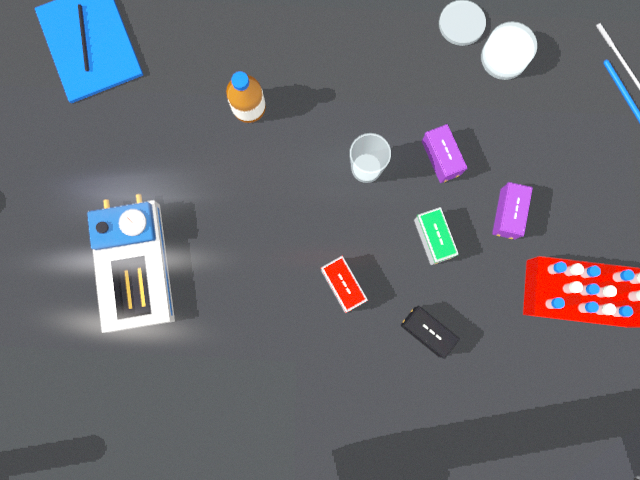

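Candidates in the top view: green (437,235); purple (445,153) and (513,210); black (431,330); red (344,284). The pack I want is the green one at (437,235), or (355,190) in the side view. I'll measure its outline and the bay's, and check a crop.

```bash
cat > h.py <<'E'
import numpy as np,cv2
from bench import sensors,get_image,get_calibration,nets
from scipy.spatial.transform import Rotation as R
def back(c,px,z,k=None):
    k=k or get_calibration(c); Rm=cv2.Rodrigues(k['rvec'])[0]; t=np.ravel(k['tvec'])
    px=np.atleast_2d(np.array(px,float)); d=np.linalg.solve(k['intrinsics'],np.c_[px,np.ones(len(px))].T)
    C=-Rm.T@t; D=(Rm.T@d).T
    return C+D*((z-C[2])/D[:,2])[:,None]
def proj(c,P,k=None):
    k=k or get_calibration(c)
    return cv2.projectPoints(np.atleast_2d(np.array(P,float)),k['rvec'],k['tvec'],k['intrinsics'],None)[0].reshape(-1,2)
def rectfit(mask,c,z):
    n,l,st,ce=cv2.connectedComponentsWithStats(mask.astype(np.uint8))
    i=1+np.argmax(st[1:,4]); ys,xs=np.nonzero(l==i)
    P=back(c,np.c_[xs,ys],z)[:,:2]*1000
    r=cv2.minAreaRect(P.astype(np.float32)); 
    b=cv2.boxPoints(r); e0=b[1]-b[0]; e1=b[2]-b[1]
    e=e0 if np.linalg.norm(e0)>np.linalg.norm(e1) else e1
    return st[i],r, np.degrees(np.arctan2(e[1],e[0])), P.mean(0)
E
python3 - <<'E'
from h import *
for c in ("top","side"):
    im=cv2.imread(f"pics/{c}0.png"); hsv=cv2.cvtColor(im,cv2.COLOR_BGR2HSV)
    g=cv2.inRange(hsv,(45,120,60),(85,255,255))
    print(c,"green",rectfit(g>0,c,.05))
    if c=="top":
        # top-face brighter than band?
        print(np.unique(hsv[g>0][:,2]//20*20,return_counts=True))
        cr=im[190:360,300:520]; cv2.imwrite("pics/crop1.png",cv2.resize(cr,None,fx=3.4,fy=3.4,interpolation=cv2.INTER_CUBIC))
        cr=im[190:340,80:190]; cv2.imwrite("pics/crop2.png",cv2.resize(cr,None,fx=4,fy=4,interpolation=cv2.INTER_CUBIC))
    else:
        cr=im[330:460,150:340]; cv2.imwrite("pics/crop3.png",cv2.resize(cr,None,fx=4,fy=4,interpolation=cv2.INTER_CUBIC))
E
```

```text
top green (array([421, 210,  35,  49, 890], dtype=int32), ((595.240478515625, -303.8757019042969), (81.85979461669922, 36.83018112182617), 19.168968200683594), np.float32(19.168968), array([ 595.15243377, -303.9370249 ]))
(array([240], dtype=uint8), array([890]))
side green (array([337, 176,  38,  12, 315], dtype=int32), ((595.0852661132812, -308.207763671875), (81.05931091308594, 37.725223541259766), 20.2800235748291), np.float32(20.280045), array([ 594.80006434, -308.10489426]))
```

View pics/crop1.png

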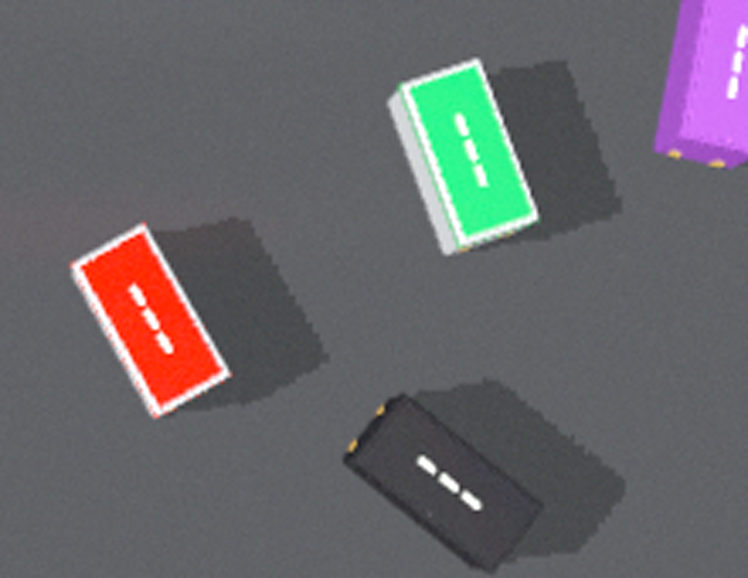

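View pics/crop2.png

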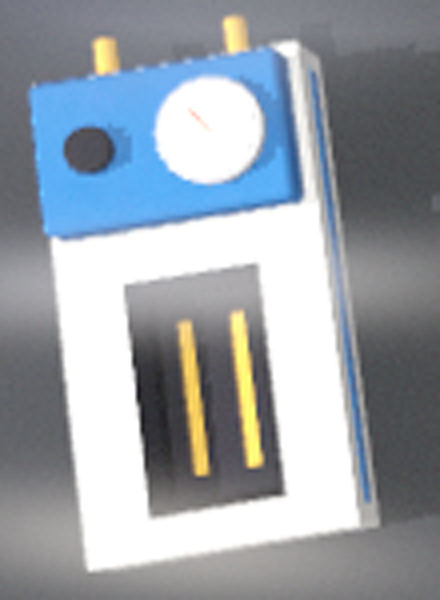

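View pics/crop3.png

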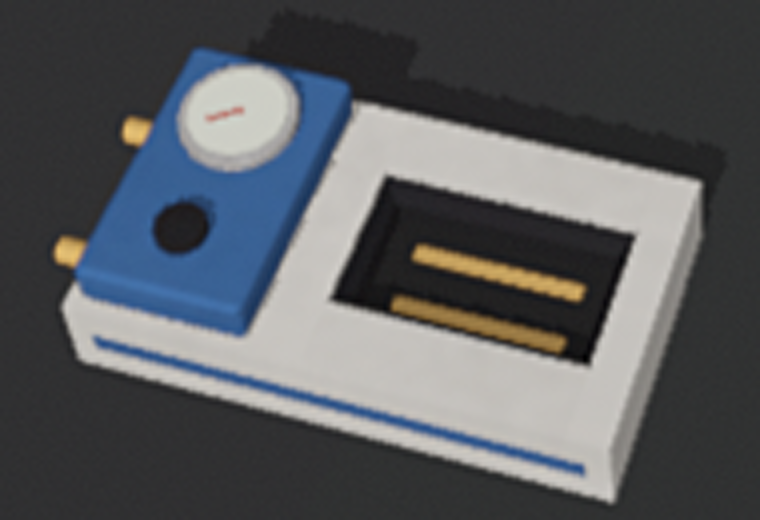

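The crop confirms the green pack, upright and clear on both sides. Next I'll measure the bay mouth.

```bash
python3 - <<'E'
from h import *
np.set_printoptions(precision=1,suppress=True)
T=np.array([(125,284),(258,264),(285,494),(150,518)])/4+(80,190)
S=np.array([(386,177),(634,234),(588,364),(332,299)])/4+(150,330)
for c,p in(("top",T),("side",S)):
    b=back(c,p,.037)*1000
    print(c,b[:,:2].tolist(),b.mean(0),[np.linalg.norm(b[i]-b[(i+1)%4]).round(1) for i in range(4)],[np.degrees(np.arctan2(*(b[(i+1)%4]-b[i])[1::-1])).round(1) for i in range(4)])
# housing corners top view near: crop (88,571),(378,525)?
im=cv2.imread("pics/top0.png")
# bay dark mask
g=cv2.cvtColor(im,cv2.COLOR_BGR2GRAY); 
m=np.zeros_like(g); m[250:325,105:160]=(np.min(im,2)[250:325,105:160]<140)
print(rectfit(m>0,"top",.037))
im=cv2.imread("pics/side0.png"); mn=np.min(im,2); m=np.zeros_like(mn); m[370:425,230:312]=mn[370:425,230:312]<110
print(rectfit(m>0,"side",.037))
s=sensors.read_state(); print(s['time'])
Rm=R.from_quat(np.roll(s['tool_rot'],-1)); print(Rm.as_matrix())
k=get_calibration('wrist'); Rc=cv2.Rodrigues(k['rvec'])[0]; print(k['intrinsics'],'campos tool(mm)',Rm.as_matrix().T@(-Rc.T@k['tvec']-s['position'])*1000, '\n',Rm.as_matrix().T@Rc.T)
E
```

```text
top [[545.4414105430134, 277.2686175184427], [554.7335109488768, 218.23029396832476], [452.90309018373256, 201.01514194819023], [442.0958748114376, 259.9512406318446]] [498.8 239.1  37. ] [np.float64(59.8), np.float64(103.3), np.float64(59.9), np.float64(104.8)] [np.float64(-81.1), np.float64(-170.4), np.float64(100.4), np.float64(9.5)]
side [[553.935708628126, 220.76672405496439], [451.9839867369734, 201.84168383069706], [441.8058346250683, 259.95906171812413], [543.532653325358, 277.6708908695026]] [497.8 240.1  37. ] [np.float64(103.7), np.float64(59.0), np.float64(103.3), np.float64(57.8)] [np.float64(-169.5), np.float64(99.9), np.float64(9.9), np.float64(-79.6)]
(array([ 112,  269,   39,   49, 1564], dtype=int32), ((492.4754333496094, 238.93142700195312), (88.40941619873047, 59.280494689941406), 9.757279396057129), np.float32(9.757276), array([489.4, 239.1]))
(array([ 233,  374,   76,   47, 2239], dtype=int32), ((498.7111511230469, 239.9104766845703), (104.80305480957031, 59.41291046142578), 10.004136085510254), np.float32(10.00413), array([497.9, 240.4]))
0.5
[[-0.9 -0.   0.4]
 [-0.4  0.  -0.9]
 [-0.  -1.  -0. ]]
[[382.9   0.  316.2]
 [  0.  382.9 240. ]
 [  0.    0.    1. ]] campos tool(mm) [ -70.2 -142.2   -0.4] 
 [[ 0.   1.   0.3]
 [ 0.  -0.3  1. ]
 [ 1.  -0.  -0. ]]
```

```bash
cat >> h.py <<'E'
def pose(): 
    s=sensors.read_state(); return s, R.from_quat(np.roll(s['tool_rot'],-1)), s['position']
def Rt(yaw,pitch=0):
    # tool rot for pack yaw (deg), tilt: +pitch raises pack +x end (tool top leans to -x)
    y,p=np.radians(yaw),np.radians(pitch)
    base=np.array([[-1,0,0],[0,0,-1],[0,-1,0]]).T # cols: x=-X, y=-Z, z=-Y
    base=np.c_[[-1,0,0],[0,0,-1],[0,-1,0]]
    return R.from_euler('z',y)*R.from_euler('y',-p)*R.from_matrix(base)
def delta(Rg,pg):
    s,Rc,p=pose(); rv=(Rc.inv()*Rg).as_rotvec()
    print('t',round(s['time'],2),'turn rad',rv.round(4),'shift cm in goal axes',(Rg.inv().apply(pg-p)*100).round(2),'in current axes',(Rc.inv().apply(np.array(pg)-p)*100).round(2),'F',s['contact_force'].round(1),'w',round(s['width'],4))
E
python3 - <<'E'
from h import *
delta(Rt(19.5),[.595,-.306,.17])
E
```

```text
t 0.5 turn rad [ 0.0001  0.0634 -0.    ] shift cm in goal axes [-42.54   6.13  -3.69] in current axes [-42.69   6.13  -0.98] F [-0.   0.1  0.9] w 0.0856
```

{"api": "jog_arm", "payload": {
  "increments": [
    [0,0.063,0,0,0,0,1],
    [0,0,0,-2,0.2,-0.2,1],
    [0,0,0,-3,0.4,-0.3,1],
    [0,0,0,-3.5,0.5,-0.3,1],
    [0,0,0,-3.5,0.5,-0.3,1],
    [0,0,0,-3.5,0.5,-0.3,1],
    [0,0,0,-3.5,0.5,-0.3,1],
    [0,0,0,-3.5,0.5,-0.3,1],
    [0,0,0,-3.5,0.5,-0.3,1],
    [0,0,0,-3.5,0.5,-0.3,1],
    [0,0,0,-3.5,0.5,-0.3,1],
    [0,0,0,-3.5,0.5,-0.3,1],
    [0,0,0,-3.5,0.5,-0.3,1],
    [0,0,0,-2,0.5,-0.2,1],
    [0,0,0,-0.5,0.0,0,1],
    [0,0,0,0,0,0,1],
    [0,0,0,0,0,0,1]
  ],
  "squeeze": 80
}}

```text
time: 2.2
position: [0.5937, -0.3066, 0.1708]
tool_rot: [-0.119, 0.12, -0.697, 0.697]
contact_force: [0.1, -0.6, 0.7]
width: 0.0851
```

```bash
python3 - <<'E'
from h import *
delta(Rt(19.5),[.595,-.306,.17])
k=get_calibration('wrist'); im=get_image('wrist')[:,:,::-1].copy(); cv2.imwrite('pics/w1.png',im)
hsv=cv2.cvtColor(im,cv2.COLOR_BGR2HSV); g=cv2.inRange(hsv,(45,120,60),(85,255,255))
print(rectfit(g>0,'wrist',.05))
print([(d['score'],d['point']) for d in nets.place_of('wrist','charged_pack')])
E
```

```text
t 2.2 turn rad [-0.0005 -0.0004  0.0004] shift cm in goal axes [-0.14  0.08 -0.01] in current axes [-0.14  0.08 -0.01] F [ 0.1 -0.6  0.7] w 0.0851
(array([ 286,  173,   54,  113, 5601], dtype=int32), ((593.1865234375, -303.824462890625), (82.39075469970703, 36.96965408325195), 19.104917526245117), np.float32(19.10492), array([ 594.92187148, -303.20747287]))
[(0.71, [0.5964, -0.3047, -0.0037]), (0.71, [0.6435, -0.44, 0.0001]), (0.57, [0.7502, -0.3218, -0.0032]), (0.56, [0.4268, -0.2908, 0.0012])]
```

View pics/w1.png

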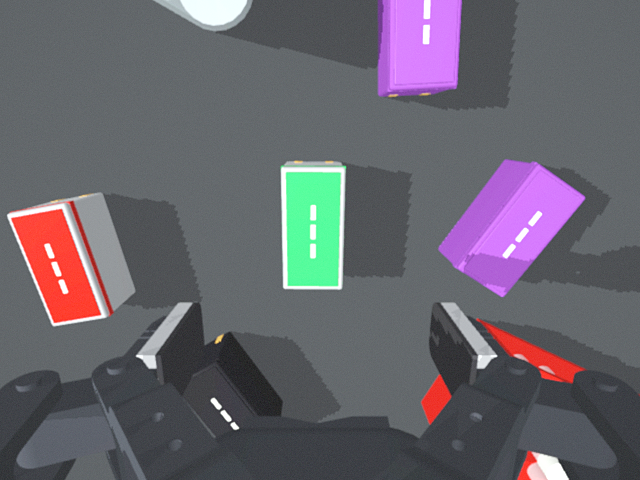

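The wrist view shows the green pack at (313,228) between the open fingers, with clear space on both sides. I'll descend and grip.

{"api": "jog_arm", "payload": {
  "increments": [
    [0,-0.006,0,-0.12,1,-0.18,1],
    [0,0,0,0,2,0,1],
    [0,0,0,0,2.5,0,1],
    [0,0,0,0,2.5,0,1],
    [0,0,0,0,2.5,0,1],
    [0,0,0,0,2,0,1],
    [0,0,0,0,1.5,0,1],
    [0,0,0,0,0.8,0,1],
    [0,0,0,0,0,0,1],
    [0,0,0,0,0,0,0.4],
    [0,0,0,0,0,0,0.4],
    [0,0,0,0,0,0,0.3],
    [0,0,0,0,0,0,0.3],
    [0,0,0,0,0,0,0.3],
    [0,0,0,0,0,0,0.3]
  ],
  "squeeze": 80
}}

```text
time: 3.8
position: [0.5962, -0.3045, 0.0243]
tool_rot: [-0.123, 0.121, -0.696, 0.697]
contact_force: [0.8, -0.4, 5.0]
width: 0.0428
```

```bash
python3 - <<'E'
from h import *
delta(Rt(19.1),[.5943,-.3045,.023])
for c in('wrist','side'): cv2.imwrite(f'pics/{c}2.png',get_image(c)[:,:,::-1])
im=cv2.imread('pics/side2.png')[130:260,290:450]; cv2.imwrite('pics/side2c.png',cv2.resize(im,None,fx=4.5,fy=4.5,interpolation=cv2.INTER_CUBIC))
E
```

```text
t 3.8 turn rad [-0.0028  0.0135 -0.0022] shift cm in goal axes [ 0.18  0.13 -0.07] in current axes [ 0.18  0.13 -0.07] F [ 0.8 -0.4  5. ] w 0.0428
```

View pics/wrist2.png

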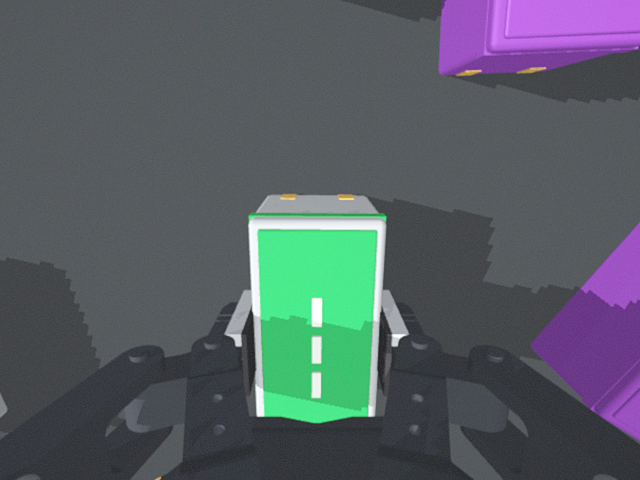

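View pics/side2c.png

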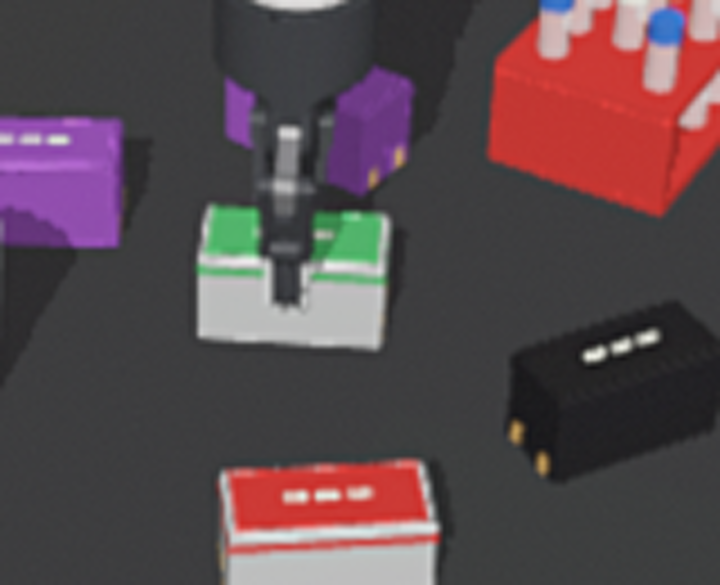

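The side crop shows the fingers near the middle of the pack's length, tips about 22–25 mm above its underside. I'll measure the grasp offset from the far top edge in the wrist view (row ~216).

```bash
python3 - <<'E'
from h import *
np.set_printoptions(precision=2,suppress=True)
s,Rc,p=pose()
for z in(.050,.049):
  b=back('wrist',[(249.,215.5),(385.,215.5)],z); print((Rc.inv().apply(b-p)*1000))
print(s['contact_force'],s['wrist_torque'], Rc.as_matrix())
E
```

```text
[[-44.47 -25.66 -21.33]
 [-44.44 -25.54  21.01]]
[[-44.25 -24.66 -21.51]
 [-44.22 -24.54  21.2 ]]
[ 0.6  -0.26  5.94] [ 0.07  0.04 -0.03] [[-0.94  0.    0.34]
 [-0.34 -0.   -0.94]
 [-0.   -1.    0.  ]]
```

{"api": "jog_arm", "payload": {
  "increments": [
    [0,0,0,0,-0.5,0,0.3],
    [0,0,0,0,-1.5,0,0.3],
    [0,0,0,0,-3,0,0.3],
    [0,0,0,0,-3.5,0,0.3],
    [0,0,0,0,-3.5,0,0.3],
    [0,0,0,0,-2.5,0,0.3],
    [0,0,0,0,-0.5,0,0.3],
    [0,0,0,0,0,0,0.3],
    [0,0,0,0,0,0,0.3]
  ],
  "squeeze": 80
}}

```text
time: 4.8
position: [0.5941, -0.3031, 0.1699]
tool_rot: [0.121, -0.123, 0.697, -0.696]
contact_force: [-0.8, -0.2, -3.0]
width: 0.0426
```

```bash
python3 - <<'E'
from h import *
delta(Rt(9.8),[.500,.239,.17])
for c in('wrist','side'): cv2.imwrite(f'pics/{c}3.png',get_image(c)[:,:,::-1])
s=pose()[0];print(s['contact_force'],s['wrist_torque'],s['q'])
E
```

```text
t 4.8 turn rad [0.0029 0.1758 0.0026] shift cm in goal axes [ 4.000e-02 -1.000e-02 -5.502e+01] in current axes [ -9.58   0.14 -54.18] F [-0.8 -0.2 -3. ] w 0.0426
[-0.64757827 -0.8266836  -3.22021851] [ 0.01924449  0.03060108 -0.02290903] [-5.72339288e-01  4.28912595e-01  4.25603046e-01  1.57279686e+00
 -3.34892376e-06  2.22243962e+00]
```

View pics/wrist3.png

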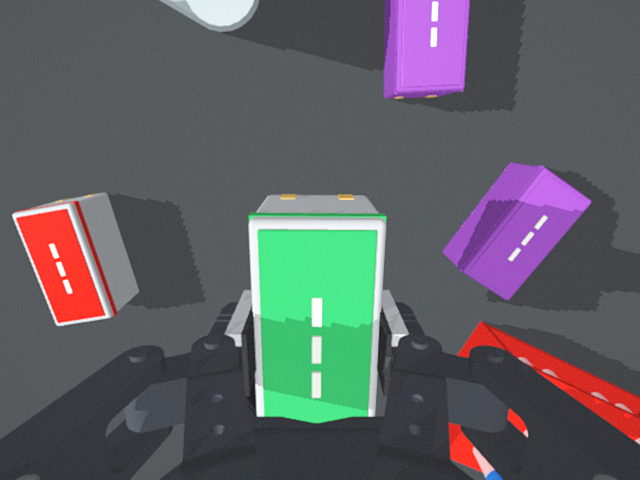

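View pics/side3.png

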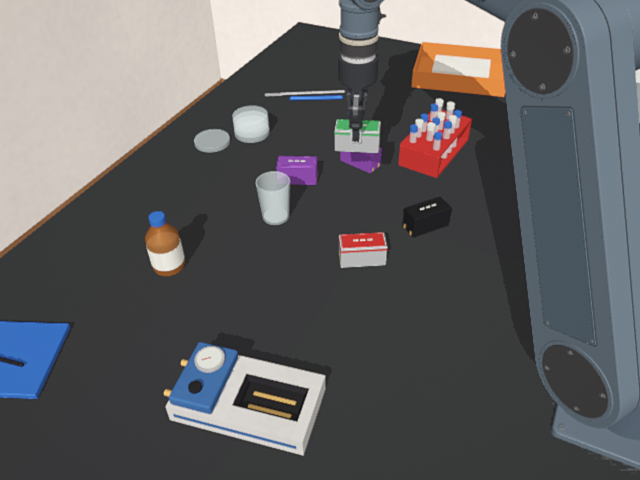

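The pack is held level, and the far edge has not moved in the image. Turning straight to the bay yaw would take joint 6 past its range, so I'll make the half turn the other way first and then carry it across.

{"api": "jog_arm", "payload": {
  "increments": [
    [0,-0.148,0,0,0,0,0.3],
    [0,-0.148,0,0,0,0,0.3],
    [0,-0.148,0,0,0,0,0.3],
    [0,-0.148,0,0,0,0,0.3],
    [0,-0.148,0,0,0,0,0.3],
    [0,-0.148,0,0,0,0,0.3],
    [0,-0.148,0,0,0,0,0.3],
    [0,-0.148,0,0,0,0,0.3],
    [0,-0.148,0,0,0,0,0.3],
    [0,-0.148,0,0,0,0,0.3],
    [0,-0.148,0,0,0,0,0.3],
    [0,-0.148,0,0,0,0,0.3],
    [0,-0.148,0,0,0,0,0.3],
    [0,-0.148,0,0,0,0,0.3],
    [0,-0.148,0,0,0,0,0.3],
    [0,-0.148,0,0,0,0,0.3],
    [0,-0.148,0,0,0,0,0.3],
    [0,-0.148,0,0,0,0,0.3],
    [0,-0.148,0,0,0,0,0.3],
    [0,-0.148,0,0,0,0,0.3]
  ]
}}

```text
time: 6.9
position: [0.594, -0.3032, 0.1699]
tool_rot: [0.705, -0.704, -0.059, 0.062]
contact_force: [0.5, 0.4, -3.0]
width: 0.0426
```

```bash
python3 - <<'E'
from h import *
delta(Rt(189.8),[.498,.239,.17]); print(pose()[0]['q'])
E
```

```text
t 6.9 turn rad [-0.0027  0.0002 -0.003 ] shift cm in goal axes [-2.300e-01 -1.000e-02  5.506e+01] in current axes [-0.22  0.14 55.06] F [ 0.5  0.4 -3. ] w 0.0426
[-5.72364059e-01  4.28520681e-01  4.26465705e-01  1.57281689e+00
 -3.19086078e-05 -7.43653627e-01]
```

{"api": "jog_arm", "payload": {
  "increments": [
    [-0.003,0,-0.003,0,0,1,0.3],
    [0,0,0,0,0,2,0.3],
    [0,0,0,0,0,3,0.3],
    [0,0,0,0,0,4,0.3],
    [0,0,0,0,0,4,0.3],
    [0,0,0,0,0,4,0.3],
    [0,0,0,0,0,4,0.3],
    [0,0,0,0,0,4,0.3],
    [0,0,0,0,0,4,0.3],
    [0,0,0,0,0,4,0.3],
    [0,0,0,0,0,4,0.3],
    [0,0,0,0,0,4,0.3],
    [0,0,0,0,0,4,0.3],
    [0,0,0,0,0,3.5,0.3],
    [0,0,0,0,0,3,0.3],
    [0,0,0,0,0,1.5,0.3],
    [0,0,0,0,0,1,0.3],
    [0,0,0,-0.2,0,0,0.3],
    [0,0,0,0,0,0,0.3]
  ]
}}

```text
time: 8.8
position: [0.5023, 0.2374, 0.1704]
tool_rot: [-0.703, 0.706, 0.059, -0.057]
contact_force: [0.6, -0.3, -2.3]
width: 0.0424
```

```bash
python3 - <<'E'
from h import *
delta(Rt(189.8),[.498,.239,.17]); print(pose()[0]['q'])
for c in('wrist','top'): cv2.imwrite(f'pics/{c}4.png',get_image(c)[:,:,::-1])
E
```

```text
t 8.8 turn rad [ 0.004  -0.0072  0.0022] shift cm in goal axes [-0.4   0.04  0.23] in current axes [-0.4   0.04  0.22] F [ 0.6 -0.3 -2.3] w 0.0424
[ 0.32331219  0.12072425  0.05582505  1.50430439 -0.00431197  0.15950375]
```

View pics/wrist4.png

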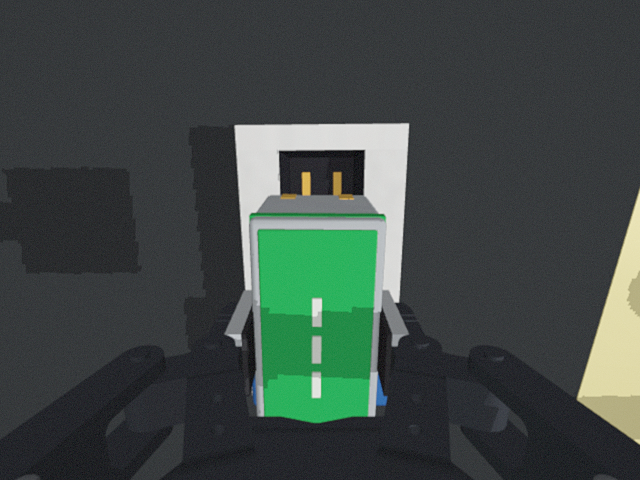

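The wrist view shows the bay's near mouth edge at row 151 (columns 279–365) and the housing's near edge at row 125 (columns 236–409). I'll measure these relative to the tool.

```bash
python3 - <<'E'
from h import *
np.set_printoptions(precision=2,suppress=True)
im=cv2.imread('pics/wrist4.png'); g=cv2.cvtColor(im,cv2.COLOR_BGR2GRAY).astype(int)
print('row135-160 col 320',g[118:160,320]); print('row165',[ (x,g[165,x]) for x in list(range(274,286))+list(range(358,372))])
print('row140',[ (x,g[140,x]) for x in list(range(232,242))+list(range(402,412))])
cr=im[110:215,220:420]; cv2.imwrite('pics/w4c.png',cv2.resize(cr,None,fx=4,fy=4,interpolation=cv2.INTER_CUBIC))
s,Rc,p=pose()
print(p)
b=back('wrist',[(279,150.5),(365,150.5),(236,124.5),(409,123.5)],.037)
print(b*1000); print(Rc.inv().apply(b-p)*1000)
Rb=R.from_euler('z',9.8,degrees=True)
print('bay centre est mouth',(b[:2].mean(0)+Rb.apply([.053,0,0]))*1000,'housing',(b[2:].mean(0)+Rb.apply([.07,0,0]))*1000)
for q in (b[1]-b[0],b[3]-b[2]): print(np.degrees(np.arctan2(q[1],q[0]))+90)
E
```

```text
row135-160 col 320 [ 57  58  60  58  53  79 192 225 222 219 220 219 219 221 219 219 219 218
 218 221 219 218 220 219 219 221 219 220 219 220 223 201 122  40  19  20
  33  23  20  41  43  46]
row165 [(274, np.int64(218)), (275, np.int64(217)), (276, np.int64(220)), (277, np.int64(222)), (278, np.int64(207)), (279, np.int64(102)), (280, np.int64(28)), (281, np.int64(26)), (282, np.int64(41)), (283, np.int64(37)), (284, np.int64(41)), (285, np.int64(34)), (358, np.int64(18)), (359, np.int64(24)), (360, np.int64(25)), (361, np.int64(24)), (362, np.int64(18)), (363, np.int64(45)), (364, np.int64(135)), (365, np.int64(203)), (366, np.int64(219)), (367, np.int64(217)), (368, np.int64(215)), (369, np.int64(215)), (370, np.int64(215)), (371, np.int64(215))]
row140 [(232, np.int64(40)), (233, np.int64(38)), (234, np.int64(61)), (235, np.int64(156)), (236, np.int64(216)), (237, np.int64(220)), (238, np.int64(217)), (239, np.int64(216)), (240, np.int64(218)), (241, np.int64(217)), (402, np.int64(219)), (403, np.int64(219)), (404, np.int64(220)), (405, np.int64(221)), (406, np.int64(224)), (407, np.int64(209)), (408, np.int64(112)), (409, np.int64(49)), (410, np.int64(56)), (411, np.int64(55))]
[0.5  0.24 0.17]
[[451.69 202.28  37.  ]
 [441.89 261.86  37.  ]
 [439.17 170.64  37.  ]
 [419.19 288.16  37.  ]]
[[-56.55 133.56 -25.65]
 [-56.55 133.35  34.73]
 [-74.03 133.62 -54.84]
 [-74.67 133.19  64.36]]
bay centre est mouth [499.01 241.09  37.  ] housing [498.16 241.31  37.  ]
189.3428471018185
189.64821989154572
```

View pics/w4c.png

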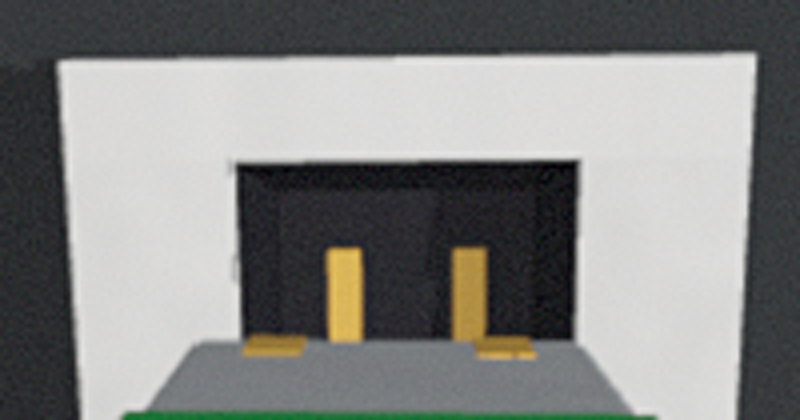

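Bay centre comes out at about (498.6, 240.8) mm, yaw 9.7°; the top, side and wrist views agree within about 2 mm. Next I'll tilt 20° with the near end low, hover over the bay and re-measure.

```bash
cat >> h.py <<'E'
BAY=np.array([.4986,.2408,.015]); BY=9.7; OFF=np.array([.6,24.3,0])/1000
def goal(xc,h,th,yo=0):
    Rg=Rt(BY+180,-th); c=BAY+R.from_euler('z',BY,degrees=True).apply([xc/1000,yo/1000,h/1000])
    return Rg, c-Rg.apply(OFF+np.array([-.045,0,0]))
E
python3 - <<'E'
from h import *
delta(*goal(-41,60,20)); delta(*goal(-45,60,0))
E
```

```text
t 8.9 turn rad [ 0.0047 -0.0056 -0.3461] shift cm in goal axes [-3.02  5.03  0.43] in current axes [-1.14  5.76  0.44] F [ 0.5  0.5 -2.8] w 0.0429
t 8.9 turn rad [ 0.0036 -0.0063  0.0029] shift cm in goal axes [-0.42  7.13  0.43] in current axes [-0.44  7.13  0.45] F [ 0.5  0.5 -2.8] w 0.0429
```

{"api": "jog_arm", "payload": {
  "increments": [
    [0.002,-0.003,-0.05,0,0,0.1,0.3],
    [0.002,-0.003,-0.07,0,0,0.1,0.3],
    [0,0,-0.08,0,0,0.1,0.3],
    [0,0,-0.08,0,0,0.13,0.3],
    [0,0,-0.066,-0.5,0.5,0,0.3],
    [0,0,0,-0.8,1.5,0,0.3],
    [0,0,0,-1,1.7,0,0.3],
    [0,0,0,-0.7,1.3,0,0.3],
    [0,0,0,0,0,0,0.3],
    [0,0,0,0,0,0,0.3]
  ]
}}

```text
time: 9.9
position: [0.4907, 0.2402, 0.1135]
tool_rot: [0.704, -0.683, -0.181, -0.063]
contact_force: [0.3, -0.1, -3.2]
width: 0.0426
```

```bash
python3 - <<'E'
from h import *
delta(*goal(-41,60,20))
for c in('wrist','side'): cv2.imwrite(f'pics/{c}5.png',get_image(c)[:,:,::-1])
im=cv2.imread('pics/side5.png')[270:470,120:380]; cv2.imwrite('pics/side5c.png',cv2.resize(im,None,fx=3,fy=3,interpolation=cv2.INTER_CUBIC))
E
```

```text
t 9.9 turn rad [-0.0008  0.0009 -0.0006] shift cm in goal axes [ 0.02  0.06 -0.07] in current axes [ 0.02  0.06 -0.07] F [ 0.3 -0.1 -3.2] w 0.0426
```

View pics/wrist5.png

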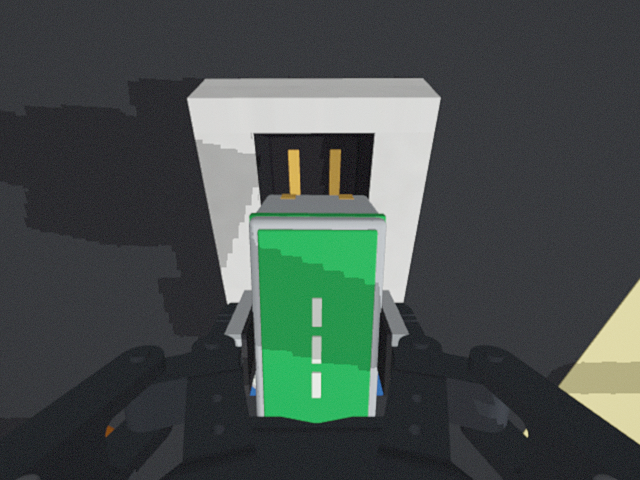

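View pics/side5c.png

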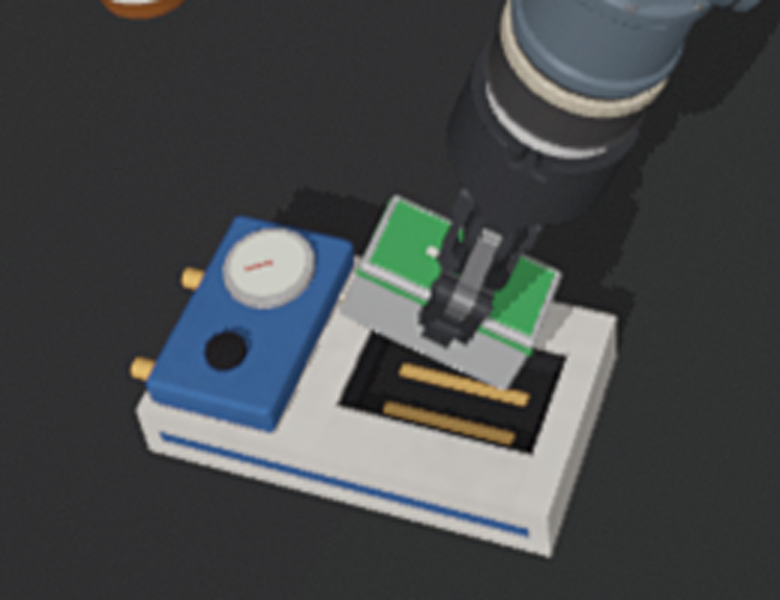

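The pack is tilted with its near end low, over the near part of the bay. In the wrist view the mouth edge is at row 133 (columns 254–375) and the housing's top corners are at (189,98) and (439,98).

```bash
python3 - <<'E'
from h import *
np.set_printoptions(precision=2,suppress=True)
im=cv2.imread('pics/wrist5.png'); g=cv2.cvtColor(im,cv2.COLOR_BGR2GRAY).astype(int)
print(g[92:104,320],g[126:140,320],g[126:140,270],g[126:140,365]);print(g[145,250:262],g[145,366:380]); print(g[100,184:196],g[100,432:446])
def rel(px,off,k=None):
    b=back('wrist',px,.037); m=b.mean(0)+R.from_euler('z',9.7,degrees=True).apply([off,0,0]); d=b[1]-b[0]
    print(m*1000,np.degrees(np.arctan2(d[1],d[0]))-90+0, np.linalg.norm(d)*1000)
rel([(254,133),(375.,133)],.053); rel([(189.5,98),(439,98)],.07)
E
```

```text
[164 165 167 166 166 183 210 220 218 218 218 218] [216 219 219 217 219 223 193  86  26  15  24  43  42  36] [217 213 217 214 217 218 196 118  29  25  16  32  33  40] [216 217 217 218 220 223 194  83  21  24  26  25  24  21]
[216 215 216 212 175  60  32  38  42  40  45  41] [ 27  30  27  12  24  21  35 134 200 216 215 211 213 210]
[ 41  37  63 153 215 218 217 215 217 215 215 216] [218 220 219 217 218 220 220 206 116  49  55  56  54  63]
[499.91 241.85  37.  ] 9.742058892985725 60.9707880762652
[499.74 241.75  37.  ] 9.75018918490089 119.11091249928121
```

```bash
sed -i 's/BAY=np.array(\[.4986,.2408/BAY=np.array([.4997,.2415/' h.py; python3 - <<'E'
from h import *
delta(*goal(-41,60,20)); delta(*goal(-41,14,20)); delta(*goal(-41.5,4,20))
E
```

```text
t 10.0 turn rad [-0.0016  0.001   0.0024] shift cm in goal axes [-0.05  0.22 -0.07] in current axes [-0.05  0.22 -0.07] F [ 0.5  0.  -1.8] w 0.0428
t 10.0 turn rad [-0.0016  0.001   0.0024] shift cm in goal axes [-1.62  4.54 -0.07] in current axes [-1.63  4.54 -0.08] F [ 0.5  0.  -1.8] w 0.0428
t 10.0 turn rad [-0.0016  0.001   0.0024] shift cm in goal axes [-2.01  5.46 -0.07] in current axes [-2.02  5.46 -0.08] F [ 0.5  0.  -1.8] w 0.0428
```

```bash
cat >> h.py <<'E'
def avg(n=8):
    P=[];Q=[];B=[];K=[]
    for i in range(n):
        s,Rc,p=pose(); P.append(p);Q.append(Rc.as_quat()); k=get_calibration('wrist'); K.append(-cv2.Rodrigues(k['rvec'])[0].T@np.ravel(k['tvec'])); get_image('wrist')
    return np.array(P),R.from_quat(Q).mean(),np.array(K)
E
python3 - <<'E'
from h import *
np.set_printoptions(precision=2,suppress=True)
P,Rc,K=avg(8)
print(P*1000,'\n',(K-P)*1000,P.mean(0)*1000)
Rg,pg=goal(-41,60,20); p=P.mean(0)
print((Rc.inv()*Rg).as_rotvec(),Rc.inv().apply(pg-p)*1000)
E
```

```text
[[491.79 240.89 115.21]
 [491.89 241.03 115.48]
 [491.75 241.07 115.36]
 [491.55 241.05 115.14]
 [491.32 241.02 114.87]
 [491.13 240.97 114.63]
 [490.94 240.94 114.35]
 [490.78 240.9  114.13]] 
 [[-113.54  -19.38  109.36]
 [-113.6   -19.42  109.26]
 [-113.55  -19.42  109.33]
 [-113.51  -19.41  109.38]
 [-113.45  -19.4   109.43]
 [-113.43  -19.39  109.44]
 [-113.38  -19.4   109.49]
 [-113.35  -19.39  109.53]] [491.4  240.98 114.9 ]
[-0.  0.  0.] [-0.    2.   -0.89]
```

The arm is still settling slowly, so I'll re-measure the bay with pose and calibration read right at the image.

```bash
cat >> h.py <<'E'
def meas(tag):
    s,Rc,p=pose(); k=get_calibration('wrist'); im=get_image('wrist')[:,:,::-1].copy(); cv2.imwrite(f'pics/{tag}.png',im); return s,Rc,p,k,im
def edges(im,k):
    g=cv2.GaussianBlur(cv2.cvtColor(im,cv2.COLOR_BGR2GRAY),(3,3),0).astype(float)
    def cross(a,i0,th,rising):
        a=np.asarray(a)
        for i in range(1,len(a)):
            if (a[i-1]<th<=a[i]) if rising else (a[i-1]>=th>a[i]): return i0+i-1+(th-a[i-1])/(a[i]-a[i-1])
    # near mouth edge going down from white housing (row) at several columns
    r=[(c,cross(g[115:180,c],115,120,False)) for c in range(275,356,10)]
    r=[(c,v) for c,v in r if v]
    k1=np.polyfit(*zip(*r),1)
    rows=range(int(k1[1]+k1[0]*315)+6,int(k1[1]+k1[0]*315)+30,3)
    L=[(y,300-( cross(g[y,230:301][::-1],0,120,True) or np.nan)) for y in rows]
    Rr=[(y,330+(cross(g[y,330:420],0,120,True) or np.nan)) for y in rows]
    kl=np.polyfit(*zip(*L),1); kr=np.polyfit(*zip(*Rr),1)
    y0=k1[0]*315+k1[1]; xl=np.polyval(kl,y0); xr=np.polyval(kr,y0)
    return [(xl,np.polyval(k1,xl)),(xr,np.polyval(k1,xr))]
E
python3 - <<'E'
from h import *
np.set_printoptions(precision=2,suppress=True)
for i in range(3):
    s,Rc,p,k,im=meas(f'w6_{i}')
    e=edges(im,k); b=back('wrist',e,.037,k); d=b[1]-b[0]
    m=b.mean(0)+R.from_euler('z',9.7,degrees=True).apply([.053,0,0])
    print(s['time'],np.array(e).ravel(),m*1000,np.degrees(np.arctan2(d[1],d[0]))-90,np.linalg.norm(d)*1000,p*1000)
E
```

```text
10.4 [229.33 132.28 372.79 132.31] [498.95 234.98  37.  ] 9.776538830886835 71.737049807191 [490.68 240.86 113.98]
10.45 [230.04 132.55 372.92 132.57] [498.9  235.16  37.  ] 9.783807186415942 71.43049983402902 [490.57 240.83 113.8 ]
10.5 [230.39 132.68 372.92 132.7 ] [498.85 235.22  37.  ] 9.781734095932933 71.23051213788153 [490.51 240.78 113.7 ]
```

```bash
python3 - <<'E'
from h import *
np.set_printoptions(precision=2,suppress=True)
im=cv2.imread('pics/w6_2.png'); cr=im[85:215,180:450]; cv2.imwrite('pics/w6c.png',cv2.resize(cr,None,fx=2.9,fy=2.9,interpolation=cv2.INTER_CUBIC))
k=get_calibration('wrist')
for e in ([(254.3,132.7),(372.9,132.7)],[(189,98.3),(439.5,98.3)]):
    b=back('wrist',e,.037,k); print(b*1000,b.mean(0)*1000+R.from_euler('z',9.7,degrees=True).apply([53 if e[0][0]>200 else 70,0,0]))
for y in(100,110,120): g=cv2.cvtColor(im,cv2.COLOR_BGR2GRAY)[y]; print(y,g[186:200],g[428:444])
E
```

```text
[[450.58 202.95  37.  ]
 [440.5  261.35  37.  ]] [497.78 241.08  37.  ]
[[439.07 171.18  37.  ]
 [418.87 288.18  37.  ]] [497.97 241.48  37.  ]
100 [152 214 219 216 216 215 215 214 215 215 215 215 214 214] [219 219 218 217 219 219 216 218 219 224 207 100  50  55  55  55]
110 [ 38  59 167 222 219 215 215 214 215 214 216 215 215 214] [218 218 219 219 220 217 219 222 206  99  49  51  55  61  54  55]
120 [ 42  48  37  58 165 222 219 216 217 214 214 215 215 216] [218 218 218 219 220 222 208 135  58  51  57  57  59  58  58  59]
```

View pics/w6c.png

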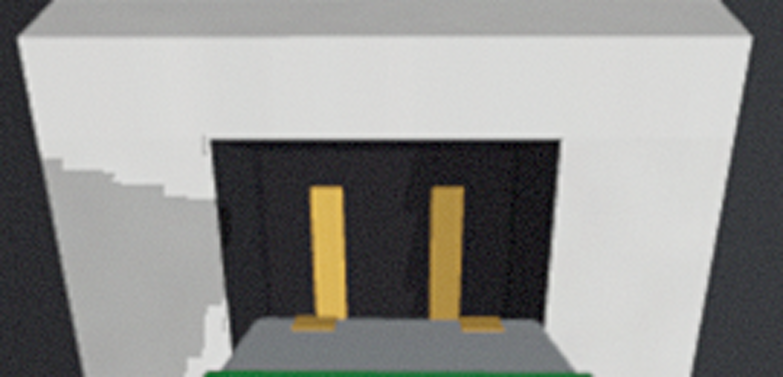

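```bash
python3 - <<'E'
from h import *
np.set_printoptions(precision=4,suppress=True)
s,Rc,p,k,im=meas('w7')
M=Rc.as_matrix().T@cv2.Rodrigues(k['rvec'])[0].T; print(M)
b=back('wrist',[(254.3,132.7),(372.9,132.7)],.037,k); print(Rc.inv().apply(b-p)*1000, p*1000)
print((Rc.inv()*Rt(189.7,-20)).as_rotvec())
b=back('side',[(0,0)],0)
E
```

```text
[[ 0.0004  0.9611  0.2762]
 [-0.0004 -0.2762  0.9611]
 [ 1.     -0.0004  0.0003]]
[[-69.1905  56.3674 -30.4902]
 [-69.1691  56.4142  28.7714]] [490.4626 240.7559 113.6448]
[-0.0013  0.0019 -0.0001]
```

```bash
sed -i 's/BAY=np.array(\[.4997,.2415/BAY=np.array([.4985,.2411/' h.py; python3 - <<'E'
from h import *
delta(*goal(-41.5,60,20)); delta(*goal(-41.5,12,20)); delta(*goal(-41.5,4,20))
E
```

```text
t 10.6 turn rad [-0.0014  0.0018 -0.0001] shift cm in goal axes [-0.03  0.05 -0.1 ] in current axes [-0.03  0.05 -0.1 ] F [ 0.3 -0.1 -2. ] w 0.0425
t 10.6 turn rad [-0.0014  0.0018 -0.0001] shift cm in goal axes [-1.67  4.56 -0.1 ] in current axes [-1.67  4.56 -0.11] F [ 0.3 -0.1 -2. ] w 0.0425
t 10.6 turn rad [-0.0014  0.0018 -0.0001] shift cm in goal axes [-1.95  5.32 -0.1 ] in current axes [-1.95  5.32 -0.11] F [ 0.3 -0.1 -2. ] w 0.0425
```

{"api": "jog_arm", "payload": {
  "increments": [
    [0,0,0,-0.13,0.25,-0.1,0.3],
    [0,0,0,-0.22,0.6,0,0.3],
    [0,0,0,-0.22,0.6,0,0.3],
    [0,0,0,-0.22,0.6,0,0.3],
    [0,0,0,-0.22,0.6,0,0.3],
    [0,0,0,-0.22,0.6,0,0.3],
    [0,0,0,-0.22,0.6,0,0.3],
    [0,0,0,-0.12,0.4,0,0.3],
    [0,0,0,-0.1,0.31,0,0.3],
    [0,0,0,0,0,0,0.3],
    [0,0,0,0,0,0,0.3],
    [0,0,0,0,0,0,0.3]
  ]
}}

```text
time: 11.8
position: [0.4909, 0.2399, 0.0656]
tool_rot: [0.705, -0.683, -0.182, -0.063]
contact_force: [0.7, -0.6, -2.3]
width: 0.0426
```

```bash
python3 - <<'E'
from h import *
delta(*goal(-41.5,4,20))
s,Rc,p,k,im=meas('w8')
cv2.imwrite('pics/w8c.png',im[60:400,100:540])
print(np.round(s['contact_force'],1),np.round(s['wrist_torque'],2))
im=get_image('side')[:,:,::-1][270:470,120:380]; cv2.imwrite('pics/side8c.png',cv2.resize(im,None,fx=3,fy=3,interpolation=cv2.INTER_CUBIC))
delta(*goal(-41.5,4,20))
E
```

```text
t 11.8 turn rad [-0.0015  0.0017  0.0009] shift cm in goal axes [-0.34  0.8  -0.01] in current axes [-0.34  0.79 -0.01] F [ 0.7 -0.6 -2.3] w 0.0426
[ 0.7 -0.6 -2.3] [-0.14  0.49  0.09]
t 11.9 turn rad [-0.0015  0.0017  0.0007] shift cm in goal axes [-0.33  0.79 -0.01] in current axes [-0.33  0.79 -0.01] F [-0.3  0.1 -2.5] w 0.0426
```

View pics/w8c.png

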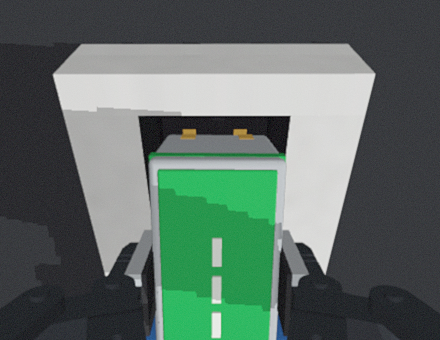

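View pics/side8c.png

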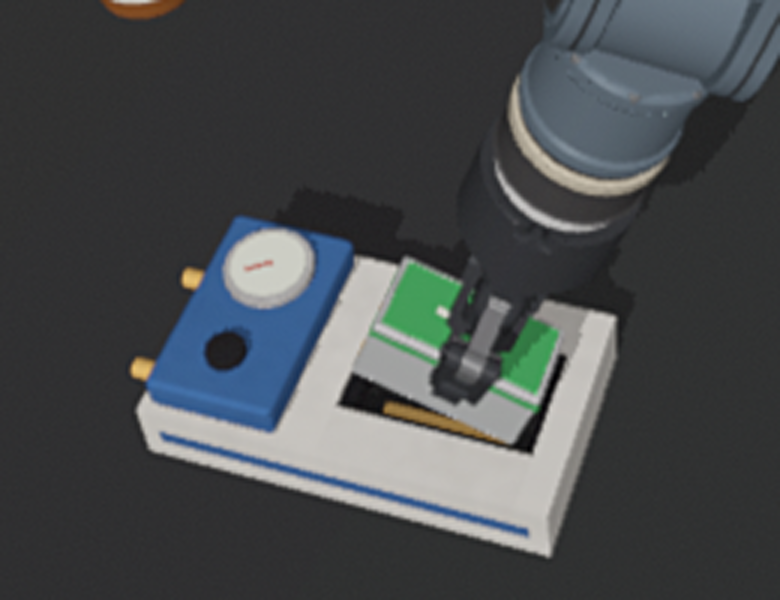

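At about 12 mm above the floor the low end is inside the mouth, centred, with no contact force. Continuing down.

{"api": "jog_arm", "payload": {
  "increments": [
    [0,0,0,-0.11,0.27,0,0.3],
    [0,0,0,-0.11,0.26,0,0.3],
    [0,0,0,-0.11,0.26,0,0.3],
    [0,0,0,0,0,0,0.3],
    [0,0,0,0,0,0,0.3]
  ]
}}

```text
time: 12.4
position: [0.4899, 0.2396, 0.0562]
tool_rot: [0.705, -0.683, -0.182, -0.063]
contact_force: [-0.2, -0.1, -1.8]
width: 0.0428
```

```bash
python3 - <<'E'
from h import *
delta(*goal(-41.5,4,20));delta(*goal(-42,1.5,20))
s,Rc,p,k,im=meas('w9')
cv2.imwrite('pics/w9c.png',cv2.resize(im[110:260,220:420],None,fx=4,fy=4,interpolation=cv2.INTER_CUBIC))
print(np.round(s['contact_force'],1),np.round(s['wrist_torque'],2))
for q in [(-42.5,1,16),(-43.3,1,12),(-44,1,8),(-44.6,1,4),(-45,1,0)]: delta(*goal(*q))
E
```

```text
t 12.4 turn rad [-0.0012  0.0018 -0.0006] shift cm in goal axes [ 0.09 -0.06  0.  ] in current axes [ 0.09 -0.06  0.  ] F [-0.2 -0.1 -1.8] w 0.0428
t 12.4 turn rad [-0.0012  0.0018 -0.0006] shift cm in goal axes [-0.05  0.16  0.  ] in current axes [-0.05  0.16  0.  ] F [-0.2 -0.1 -1.8] w 0.0428
[-0.2 -0.1 -1.8] [-0.08  0.53  0.04]
t 12.45 turn rad [-0.0012  0.0018  0.0696] shift cm in goal axes [ 0.06  0.52 -0.  ] in current axes [ 0.02  0.52 -0.  ] F [ 0.2 -0.  -2.6] w 0.0424
t 12.45 turn rad [-0.0012  0.0019  0.1394] shift cm in goal axes [ 0.19  0.8  -0.  ] in current axes [ 0.08  0.82 -0.  ] F [ 0.2 -0.  -2.6] w 0.0424
t 12.45 turn rad [-0.0011  0.0019  0.2093] shift cm in goal axes [ 0.36  1.08 -0.  ] in current axes [ 0.13  1.13 -0.  ] F [ 0.2 -0.  -2.6] w 0.0424
t 12.45 turn rad [-0.001   0.0019  0.2791] shift cm in goal axes [ 0.56  1.35 -0.  ] in current axes [ 0.16  1.45 -0.  ] F [ 0.2 -0.  -2.6] w 0.0424
t 12.45 turn rad [-0.001   0.002   0.3489] shift cm in goal axes [ 0.79  1.61 -0.  ] in current axes [ 0.19  1.79 -0.  ] F [ 0.2 -0.  -2.6] w 0.0424
```

View pics/w9c.png

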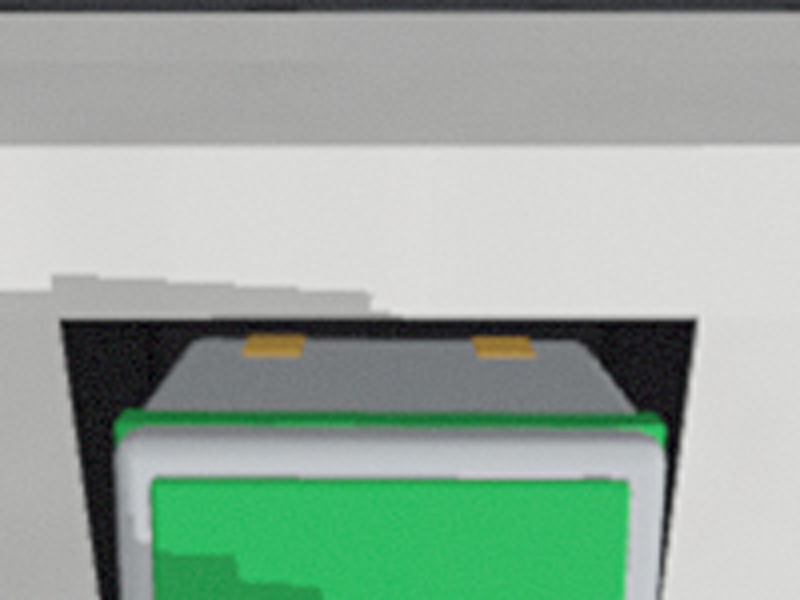

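```bash
python3 - <<'E'
from h import *
np.set_printoptions(precision=2,suppress=True)
s,Rc,p,k,im=meas('w10')
g=cv2.cvtColor(im,cv2.COLOR_BGR2GRAY); print(g[184:194,250],g[184:194,380],g[184:194,316])
b=back('wrist',[(235.3,189.8),(394,189.8)],.037,k); t=Rc.inv().apply(b-p)*1000; print(t)
Rb=R.from_euler('z',9.7,degrees=True)
d=Rb.inv().apply(b-p)*1000; print('mouth edge rel TCP in bay axes',d)
c=Rb.inv().apply(Rc.apply(OFF-[.045,0,0]))*1000; print('corner rel TCP',c, 'corner bay x',-53+c[0]-d[:,0].mean(),'h',p[2]*1000+c[2]-15,'y',c[1]-d[:,1].mean())
E
```

```text
[172 171 173 175 144  45  18  24  33  22] [218 217 220 225 190  63  14  21  17  29] [218 219 221 209 149  43  20  28  31  29]
[[-48.64   2.97 -30.38]
 [-48.6    3.02  30.  ]]
mouth edge rel TCP in bay axes [[-44.63 -30.46 -19.43]
 [-44.71  29.92 -19.43]]
corner rel TCP [-33.42  -0.05 -38.01] corner bay x -41.75060629194615 h 3.41845183199289 y 0.22339295118579872
```

Low corner at bay x −41.8 mm, 3.4 mm above the floor, y +0.2 mm: clear of the walls. Now I'll rock the far end down in stages.

{"api": "jog_arm", "payload": {
  "increments": [
    [0,0,0.035,0.02,0.26,-0.05,0.3],
    [0,0,0.035,0.02,0.26,0,0.3],
    [0,0,0.035,0.04,0.15,0,0.3],
    [0,0,0.035,0.05,0.14,0,0.3],
    [0,0,0.035,0.05,0.15,0,0.3],
    [0,0,0.035,0.05,0.15,0,0.3],
    [0,0,0,0,0,0,0.3],
    [0,0,0,0,0,0,0.3]
  ]
}}

```text
time: 13.3
position: [0.4958, 0.2402, 0.0465]
tool_rot: [0.707, -0.698, -0.11, 0.011]
contact_force: [0.2, 0.0, -3.1]
width: 0.0428
```

```bash
python3 - <<'E'
from h import *
np.set_printoptions(precision=2,suppress=True)
delta(*goal(-44,1,8)); delta(*goal(-45,1,0))
s,Rc,p,k,im=meas('w11'); print(s['contact_force'],s['wrist_torque'])
cv2.imwrite('pics/w11c.png',cv2.resize(im[110:310,190:440],None,fx=3,fy=3,interpolation=cv2.INTER_CUBIC))
Rb=R.from_euler('z',9.7,degrees=True); c=Rb.inv().apply(p+Rc.apply(OFF-[.045,0,0])-BAY)*1000; print('corner',c)
im=get_image('side')[:,:,::-1][270:470,120:380]; cv2.imwrite('pics/side11c.png',cv2.resize(im,None,fx=3,fy=3,interpolation=cv2.INTER_CUBIC))
E
```

```text
t 13.3 turn rad [-0.  0.  0.] shift cm in goal axes [-0.06  0.01  0.04] in current axes [-0.06  0.01  0.04] F [ 0.2  0.  -3.1] w 0.0428
t 13.3 turn rad [-0.    0.    0.14] shift cm in goal axes [0.22 0.62 0.04] in current axes [0.13 0.64 0.04] F [ 0.2  0.  -3.1] w 0.0428
[ 0.17  0.04 -3.05] [-0.09  0.22  0.04]
corner [-43.37  -0.5    1.21]
```

View pics/w11c.png

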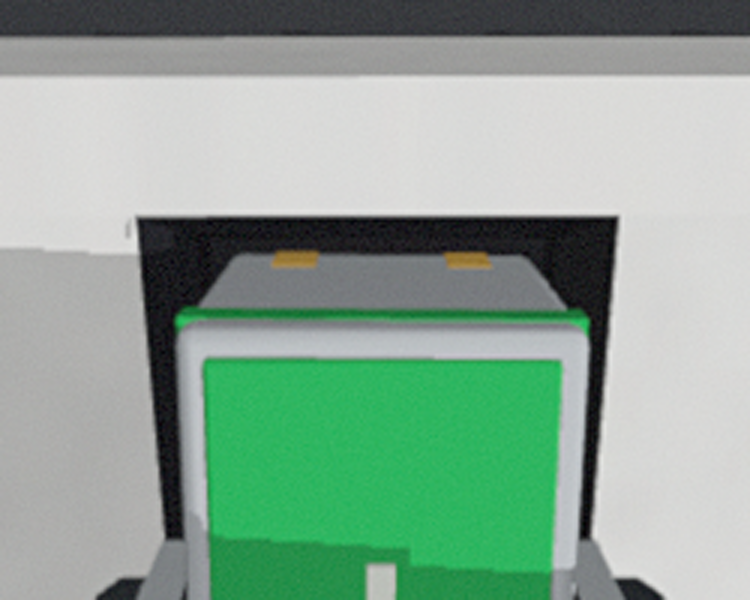

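View pics/side11c.png

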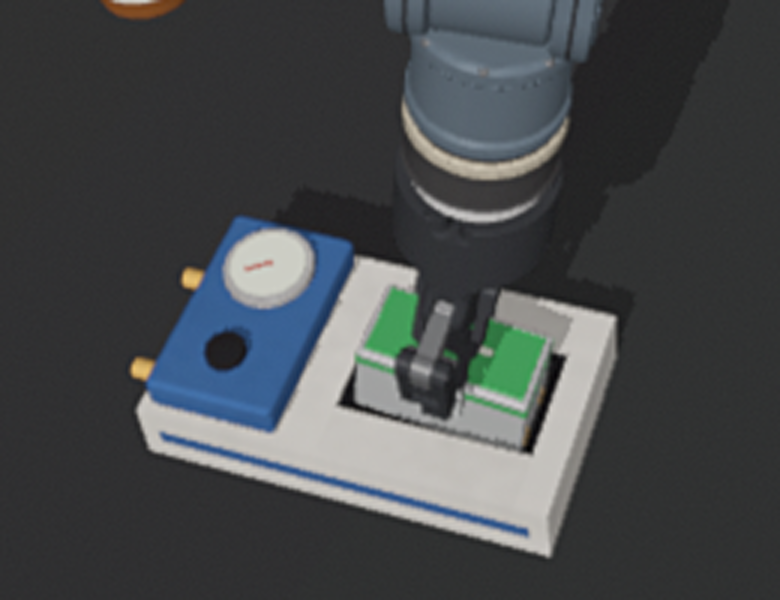

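```bash
python3 - <<'E'
from h import *
np.set_printoptions(precision=2,suppress=True)
s,Rc,p,k,im=meas('w12')
b=back('wrist',[(235.7,181.7),(396,181.7)],.037,k)
Rb=R.from_euler('z',9.7,degrees=True)
d=Rb.inv().apply(b-p)*1000
for nm,o in(('near',-.045),('far',.045)):
    c=Rb.inv().apply(Rc.apply(OFF+[o,0,0]))*1000; print(nm,'bay x',-53+c[0]-d[:,0].mean(),'h',p[2]*1000+c[2]-15,'y',c[1]-d[:,1].mean())
print(s['contact_force'])
delta(*goal(-45,0,0))
E
```

```text
near bay x -42.67450917416991 h 1.25092839188817 y -0.2522636292322915
far bay x 46.44811724385026 h 13.785723048040587 y -0.061519606761867074
[ 0.28  0.71 -3.38]
t 13.45 turn rad [-0.    0.    0.14] shift cm in goal axes [0.28 0.72 0.04] in current axes [0.18 0.75 0.04] F [-0.4  1.4 -3. ] w 0.0423
```

{"api": "jog_arm", "payload": {
  "increments": [
    [0,0,0.02,-0.05,0.1,0,0.3],
    [0,0,0.03,0.05,0.15,0.02,0.3],
    [0,0,0.03,0.07,0.15,0.02,0.3],
    [0,0,0.03,0.07,0.15,0,0.3],
    [0,0,0.03,0.08,0.15,0,0.3],
    [0,0,0,0,0,0,0.3],
    [0,0,0,0,0,0,0.3]
  ]
}}

```text
time: 14.15
position: [0.4981, 0.241, 0.0393]
tool_rot: [0.705, -0.704, -0.06, 0.061]
contact_force: [-0.3, -0.6, -2.2]
width: 0.0429
```

```bash
python3 - <<'E'
from h import *
np.set_printoptions(precision=2,suppress=True)
delta(*goal(-45.3,0,0))
s,Rc,p,k,im=meas('w13'); print(s['contact_force'],s['wrist_torque'])
cv2.imwrite('pics/w13c.png',cv2.resize(im[110:310,190:440],None,fx=3,fy=3,interpolation=cv2.INTER_CUBIC))
im=get_image('side')[:,:,::-1][270:470,120:380]; cv2.imwrite('pics/side13c.png',cv2.resize(im,None,fx=3,fy=3,interpolation=cv2.INTER_CUBIC))
delta(*goal(-45.3,0,0))
E
```

```text
t 14.15 turn rad [-0.  0. -0.] shift cm in goal axes [-0.05  0.    0.  ] in current axes [-0.05  0.    0.  ] F [-0.3 -0.6 -2.2] w 0.0429
[-0.28 -0.61 -2.23] [-0.07  0.09  0.04]
t 14.25 turn rad [-0.  0. -0.] shift cm in goal axes [-0.05  0.02  0.01] in current axes [-0.05  0.02  0.01] F [-0.7  0.  -3.1] w 0.0423
```

View pics/w13c.png

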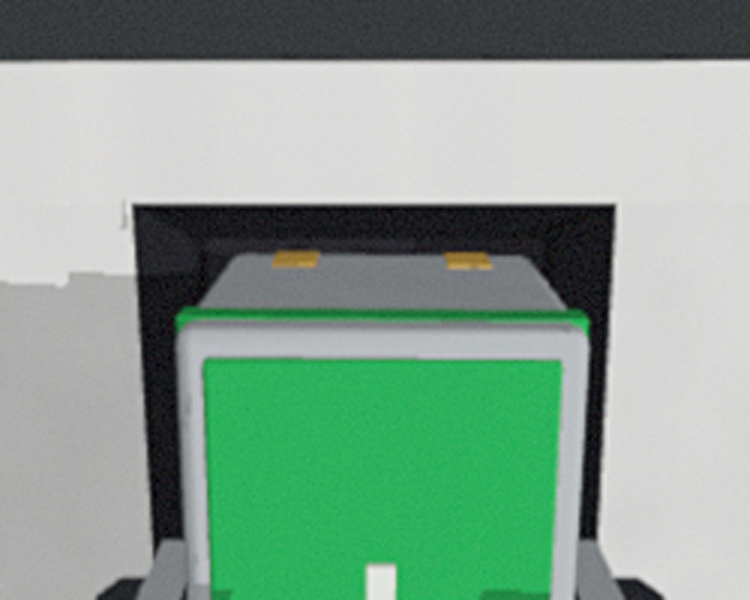

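View pics/side13c.png

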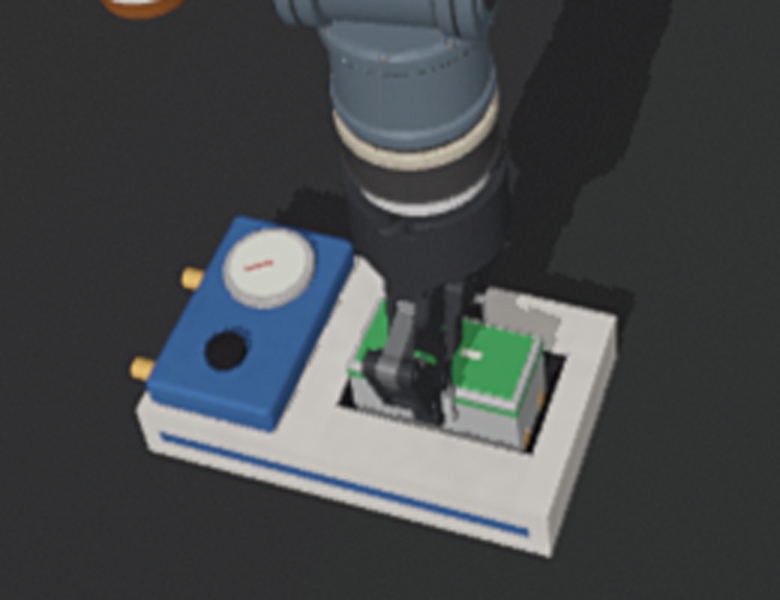

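Flat and free of contact, still carrying its weight of about 3 N. I'll nudge down onto the floor.

{"api": "jog_arm", "payload": {
  "increments": [
    [0,0,0,-0.05,0.03,0,0.3],
    [0,0,0,0,0.04,0,0.3],
    [0,0,0,0,0.04,0,0.3],
    [0,0,0,0,0,0,0.3],
    [0,0,0,0,0,0,0.3]
  ]
}}

```text
time: 14.75
position: [0.4977, 0.2409, 0.0393]
tool_rot: [0.705, -0.704, -0.06, 0.061]
contact_force: [-2.4, -1.4, 2.6]
width: 0.0427
```

Force went from −3 to +2.6 N at TCP 39.3 mm, which is the height expected with the underside on the floor. Releasing and retreating.

{"api": "jog_arm", "payload": {
  "increments": [
    [0,0,0,0,0,0,0.6],
    [0,0,0,0,0,0,0.7],
    [0,0,0,0,0,0,0.8],
    [0,0,0,0,0,0,0.9],
    [0,0,0,0,0,0,0.9],
    [0,0,0,0,-0.5,0,0.9],
    [0,0,0,0,-1.5,0,0.9],
    [0,0,0,0,-3,0,0.9],
    [0,0,0,0,-3,0,0.9],
    [0,0,0,0,-3,0,0.9],
    [0,0,0,0,-2,0,0.9],
    [0,0,0,-2,0,0,0.9],
    [0,0,0,-3,0,0,0.9],
    [0,0,0,-3,0,0,0.9],
    [0,0,0,-2,0,0,0.9],
    [0,0,0,0,0,0,0.9],
    [0,0,0,0,0,0,0.9]
  ]
}}

```text
time: 16.45
position: [0.4, 0.2241, 0.17]
tool_rot: [0.705, -0.704, -0.061, 0.06]
contact_force: [-0.7, 0.2, -0.1]
width: 0.0767
```

```bash
python3 - <<'E'
from h import *
np.set_printoptions(precision=1,suppress=True)
for c in('side','top','wrist'):
    k=get_calibration(c); im=get_image(c)[:,:,::-1].copy(); cv2.imwrite(f'pics/{c}14.png',im)
    hsv=cv2.cvtColor(im,cv2.COLOR_BGR2HSV); 
    for z in (.065,):
        try: print(c,rectfit(cv2.inRange(hsv,(45,120,60),(85,255,255))>0,c,z))
        except Exception as e: print(c,e)
    print([(round(d['score'],2),np.array(d['point'])*1000) for d in nets.place_of(c,'charged_pack')][:3])
im=cv2.imread('pics/side14.png')[270:470,120:380]; cv2.imwrite('pics/side14c.png',cv2.resize(im,None,fx=3,fy=3,interpolation=cv2.INTER_CUBIC))
print(sensors.read_state()['time'])
E
```

```text
side (array([239, 371,  59,  32, 971], dtype=int32), ((500.3658447265625, 240.5749969482422), (81.67303466796875, 35.30178451538086), 9.211682319641113), np.float32(9.211687), array([499.8, 240.7]))
[(0.96, array([ 419.8, -289.9,    2.6])), (0.63, array([ 751.8, -322.3,    2.6])), (0.61, array([498. , 239.2,  15.5]))]
top (array([113, 269,  25,  41, 772], dtype=int32), ((495.0422668457031, 240.10546875), (69.73802185058594, 36.428829193115234), 9.31775188446045), np.float32(9.31776), array([493.5, 240.1]))
[(0.73, array([ 641.9, -441.3,   -2.8])), (0.65, array([501.2, 242.8,  16.9])), (0.57, array([ 419.2, -288.2,   -0.7]))]
wrist (array([ 291,  320,   52,   99, 4700], dtype=int32), ((499.35296630859375, 241.5313720703125), (83.57495880126953, 37.17036437988281), 9.270554542541504), np.float32(9.270566), array([497.3, 241.2]))
[(0.79, array([501.9, 241. ,  11.8]))]
16.75
```

View pics/side14c.png

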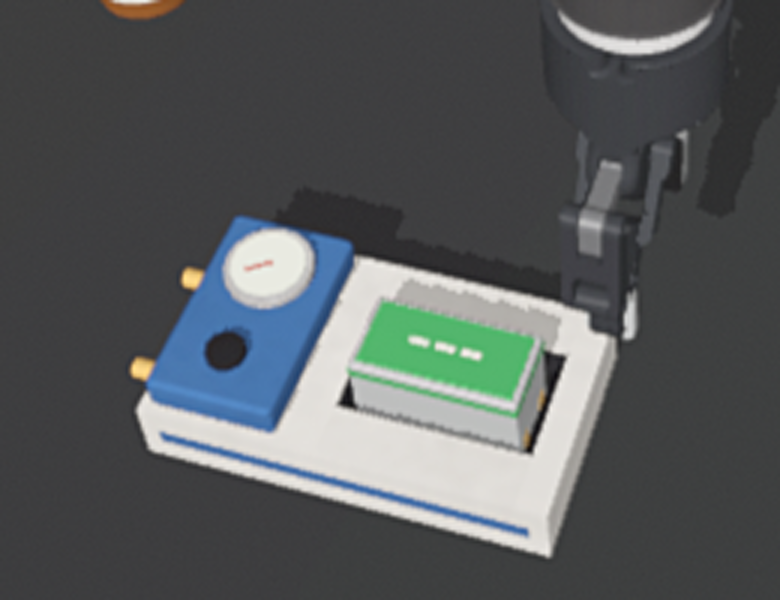

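View pics/wrist14.png

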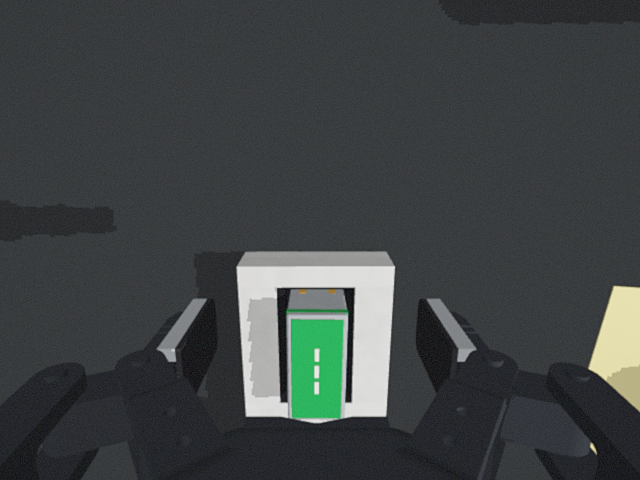

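View pics/top14.png

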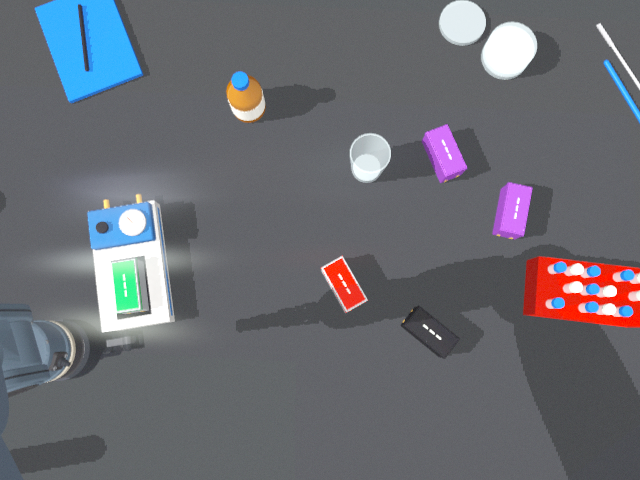

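The side crop shows the pack flat in the bay, green side up. Side and wrist outlines taken at z = 65 mm agree within about 1 mm and 0.1°. The red pack (344,284) and beaker (370,158) haven't moved. Handing in.

```bash
python3 -c "
from bench import order
print(order.hand_in())"
```

```text
the job is handed in; nothing more can be done
None
```

The charged (green-topped) pack is in the pump's battery bay, lying flat with the green side up. The job is handed in at about 17 s on the robot's clock. I gripped the pack across its width and tipped it 20° with its robot-side end low. I lowered that end into the bay, rocked the other end flat, let go at the floor and backed off.

**Seating:** The force changed from −3 N (carrying the pack) to +2.6 N, with the fingers at the height expected for the pack on the bay floor. After release, the side and wrist cameras agreed on the pack's position and direction (about 1 mm, 0.1°) assuming its top at 65 mm, as it should be when seated.

**Surroundings:** The red-topped pack and the beaker are at the same pixels as before. The arm stopped clear of the pump, with about zero force.

**Checks that disagreed:**
- The arm was still settling while I measured the bay. Estimates of its centre differed by about 2 mm, so I averaged them.
- One automatic edge fit was fooled by a shadow, and I replaced it with values read by hand.
- The networks put the pack's underside at 11.8 to 16.9 mm against a 15 mm floor, about their stated 4 mm accuracy.
- The last top-view outline was cut short (70 mm long against about 82 mm in the other views), so I did not use it.

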